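Click the pointer collar onto the centring-gauge post

TASK

Pick up the blue collar with the wooden pointer and slide it down over the steel post beside the banding wheel, pressing it past the sprung ball until it clicks and rests fully home on the brass stop, with the pointer's red tip over the wheel's centre. Hold it home in the fingers for a moment before letting go. Press gently, do not ram it against the stop, and leave the jar, the bowl and the brush where they are.

Things in the scene. Friction and masses are not known exactly. Their poses are not given: they have to be found in the camera images.
- collar_mid (a point): Centre of the loose blue collar, half-way up on its bore axis: an octagonal sleeve, 50 mm tall, 40 mm across flats, about 0.12 kg, standing on the bench. z up along the bore, x along its pointer: pinch it across y from above. Bore 22 mm, 2 mm loose on the post, with a wider groove inside from 16 to 32 mm above the underside.
- pointer_tip (a point): Lower end of the red pin at the end of the collar's wooden pointer (bar 7 mm wide, 5 mm thick, its centre 43 mm above the collar's underside): 115 mm from the bore axis along the collar's +x, 27 mm above its underside.
- stand: Board 270 x 150 mm, 15 mm thick, fixed, with a steel post and a banding wheel 150 mm across. Origin: post axis at bench level; x towards the wheel's centre, z up. Round the post a brass stop bush (34 mm, rubber washer on top) is clamped at an unmeasured height: its flat top, where the collar comes to rest, is anywhere from 70 to 90 mm above the bench; find it by feel.
- post_tip (a point): Centre of the top end of the upright, oiled, 20 mm thick steel post, 134 mm above the bench; its last 8 mm taper to 10 mm across.
- wheel_center (a point): Red dot at the centre of the banding wheel's top, 55 mm above the bench, 115 mm from the post's axis.
- detent (a joint): Travel in m of the sprung brass ball (16 mm, centre 22.5 mm above the bush's top; sticks out 5 mm on the post's side away from the wheel). 0: fully out; 0.002 to 0.005: pressed in. The collar's underside meets it 29.5 mm above the bush and needs 8 to 15 N to pass; 16 mm further on the ball clicks out into the groove, pulling the collar down with 4 to 12 N over the last 7 mm.
- jar_mid (a point): Bystander: small blue lidded glaze jar, 54 mm across, 68 mm tall, loose; this point is half-way up.
- bowl_mid (a point): Bystander: terracotta bowl, 100 mm across, 45 mm tall, loose; this point is half-way up.
- brush_mid (a point): Bystander: short wooden glaze brush lying loose on the bench, 150 mm long, this point near its middle.
Not all that is in view belongs to the job. Several things look just like the part that bears collar_mid: the one meant starts farthest to the robot's left.

How it is judged:
By the outcome, as a careful person would: the job done as asked, in the order asked, and still so for the second after the job is handed in, with the robot touching nothing.
It also fails if it takes over 64 s, if anything falls off the work surface, if the arm or the gripper's body presses on something with over 40 N, if the wrist force passes 120 N, or if a joint passes its speed limit or range.

ROBOT

A 6-joint arm with a two-finger parallel gripper is mounted at the origin on the work surface. World frame = base frame: x ahead of the robot, y to its left, z up, the work surface at z = 0. Lengths are in m, angles in degrees, forces in N, time in s.
With the tool pointing down it reaches from about 0.4 to 0.825 m from the base axis. Payload 7 kg.
Tool frame: the origin (TCP) lies between the finger pads; the fingertips stand 19 mm ahead of it and the grasp point (between the pads) is the TCP; x points along the fingers, y is the direction in which the jaws open and shut, and the axes are right-handed (so a half turn about x gives the same grasp; the last joint's range is limited). The gripper opens to 88 mm and grips with 3 to 60 N. Pads are 19 mm wide; open, the fingers measure 130 mm over their backs; the gripper's body (78 mm by 193 mm) begins 47 mm behind the grasp point.
Start: joints at [-49.67, 20.546, 0.682, 0, -70.136, -16.507], TCP at [0.273, -0.617, 0.222] pointing down, gripper open.
Joint ranges: [-176.03, 176.03], [-82.01, 121.73], [-58.28, 71.71], [-173.87, 95.51], [-174.79, -0.11], [-173.66, 173.66]. Speed limits (degrees/s): [136.94, 136.94, 172.46, 180, 180, 180].

INTERFACE

Orientations are given as [roll, pitch, yaw] about the fixed x, y, z axes, in that order (R = Rz(yaw) Ry(pitch) Rx(roll)).
In Python, from plant import r gives the robot as it stands.
- The arm moves only by the tool send_rows, never from a script. Its argument "plan" is a list of rows, each a list of 2 entries, a list of its own where there are three numbers: the shift along the tool's x, y, z scaled (see below), then the turn, a rotation vector about the tool's x, y, z scaled (see below). A call has exactly 5 rows; each row is the pose to reach, as a shift and turn from the pose measured when the call began, along the tool's axes at that moment; what a row does not reach only later rows make up. The controller multiplies each number of a shift by 0.15 m and each number of a turn by pi/4 rad. A row lasts 1/10 s, in which the tool goes at most 50 mm and 8.59 degrees, less where a joint would pass 70% of its speed; a pose out of reach is approached as far as the arm can. A call with a number of a shift or a turn outside -1 to 1 is refused whole. A call with a gripper value outside its range is refused whole. "jaw" is the opening, from -1 (shut) to 1 (fully open), so that 0 is half open, set as the call begins (left out, the last holds). The fingers move at their own pace and stop on an object; "force" is the grip in N (left out, the last holds). Time passes only in rows, so rows that repeat a pose let the fingers close, or fill a call up. It gives the time, the measured TCP pose, the force and the opening at its end, in the units of the state.
- r.get_state(): the state, without advancing time (a new reading comes with each control period).
- r.capture(name): name is "scene" or "top" or "wrist"; returns a dict with "color" (400x640x3 uint8, red, green, blue), "range_z" (400x640 float32, m along the optical axis (not along the pixel's ray), 0 where there is no reading), "mtx" (3x3 intrinsics, pixels), "pose" (4x4, takes a point from camera to world coordinates). Camera axes: x right, y down, z forward; pixel columns grow to the right and rows downward; lengths in m; the calibration is good to about 2 mm. A picture is of the moment at which its call begins.
- r.close_job(): hands the job in, once; it reports no verdict.
Trained networks look in a picture, given as the dict that the camera call returned (one of the last four; its "shot" number tells which), for a name from the list of things; names that differ only in an ending like _2 or _b are one class to them, and where a whole thing is asked for, a point or a joint stands for the part that bears it (a point fixed in the world has none). Each returns a list of dicts, best first, with "score" (0 to 1); they miss things now and then, are a little off and sometimes report something else, mostly with a low value. They report only what shows in the picture. A call takes as long as a camera call. They do not tell look-alikes from the thing itself.
- r.find_in(picture, target): "uv" ([column, row] in pixels, amid what is visible of it).
- r.trace(picture, target): "mask" (400x640 bool, what is visible of it) and "uv" ([column, row] in pixels, amid what is visible of it).
The state is a dict: "time_s": time; "joints": joint angles; "qd": joint speeds; "joint_torque": joint torques, N m; "tcp_pos": TCP position; "eef_rot": TCP orientation; "contact_force": force on the tool from outside, world axes, zero at the start; "moment": the same for the moment, N m; "gripper_width": finger opening in m.
Only numpy, scipy, OpenCV 4.12 (cv2) and the standard library are available. Lean on these libraries where they do the work, as an engineer would, in place of code of your own. Each camera call takes 0.05 s, during which the arm holds its last target. There are 200 camera calls.

## Working session

There is one attempt and no reset: what is moved stays moved. The work goes in short steps, Python scripts to look and compute and a tool call to move; the robot and the scene stay as the last step left them, time stands still between calls to the robot, and variables do not carry over. Pictures are saved under pics/ and viewed, about 8 in all and at most 12, crops included, and the job is handed in when it is done.

Besides the shell and the picture viewer there is one more tool, called after "Request:" in YAML: its name, and indented under it one key for each argument. send_rows: Moves the arm, as the interface text tells. Its arguments: {"type":"object","properties":{"plan":{"type":"array"},"jaw":{"type":"number"},"force":{"type":"number"}},"required":["plan"]}

```bash
ls; mkdir -p pics; cat > h.py <<'E'
import numpy as np, cv2
from scipy.spatial.transform import Rotation as R
from plant import r
def save(p,n): cv2.imwrite('pics/'+n,p['color'][...,::-1])
def pt(p,uv,z=None):
    u,v=uv; K=p['mtx']; T=p['pose']
    d=np.array([(u-K[0,2])/K[0,0],(v-K[1,2])/K[1,1],1.])
    if z is None:
        a=p['range_z'][int(v)-2:int(v)+3,int(u)-2:int(u)+3]; s=np.median(a[a>0])
    else: s=(z-T[2,3])/(T[:3,:3]@d)[2]
    return T[:3,:3]@(d*s)+T[:3,3]
def cloud(p):
    v,u=np.mgrid[:400,:640]; K=p['mtx']; z=p['range_z']
    c=np.stack([(u-K[0,2])/K[0,0]*z,(v-K[1,2])/K[1,1]*z,z],-1)
    return c@p['pose'][:3,:3].T+p['pose'][:3,3]
E
python3 - <<'E'
from h import *
s=r.get_state(); print({k:np.round(v,4) for k,v in s.items()})
ps=[r.capture(n) for n in('scene','top')]
cv2.imwrite('pics/a.png',np.vstack([p['color'] for p in ps])[...,::-1][:, :])
for p,n in zip(ps,('scene','top')):
    save(p,n+'.png'); print(n,p['pose'].round(3).tolist())
    for t in('collar_mid','pointer_tip','post_tip','wheel_center','jar_mid','bowl_mid','brush_mid'):
        for d in r.find_in(p,t)[:4]:
            try: q=pt(p,d['uv']).round(3)
            except Exception as e: q=e
            print(t,np.round(d['uv']),round(d['score'],2),q)
E
```

```text
pics
{'time_s': np.float64(0.0), 'joints': array([-4.96698e+01,  2.05902e+01,  6.32700e-01, -1.97000e-02,
       -7.01368e+01, -1.65069e+01]), 'qd': array([-0.0993,  0.0604,  0.0179, -0.0325, -0.0952, -0.0161]), 'joint_torque': array([-4.00000e-04, -5.82710e+01,  2.93041e+01,  6.99720e+00,
        6.60000e-03, -2.00000e-04]), 'tcp_pos': array([ 0.2724, -0.617 ,  0.2213]), 'eef_rot': array([ 95.3741,  89.9039, 119.1907]), 'contact_force': array([ 0.2034, -0.5184, -0.6181]), 'moment': array([-0.0092,  0.0351, -0.0099]), 'gripper_width': np.float64(0.0874)}
scene [[-0.16, 0.608, -0.777, 1.279], [0.987, 0.101, -0.124, 0.123], [0.003, -0.787, -0.617, 0.662], [0.0, 0.0, 0.0, 1.0]]
collar_mid [431. 203.] 0.84 [0.472 0.312 0.04 ]
collar_mid [366. 177.] 0.63 [0.389 0.131 0.046]
collar_mid [381. 218.] 0.56 [0.557 0.18  0.037]
pointer_tip [430. 204.] 0.87 [0.48 0.31 0.04]
pointer_tip [367. 178.] 0.87 [0.39  0.135 0.044]
pointer_tip [383. 218.] 0.83 [0.557 0.183 0.04 ]
post_tip [298. 227.] 0.66 [ 0.641 -0.022  0.054]
wheel_center [302. 225.] 0.93 [ 0.635 -0.016  0.054]
wheel_center [433. 200.] 0.51 [0.467 0.317 0.045]
jar_mid [221. 177.] 0.92 [ 0.457 -0.295  0.044]
bowl_mid [195. 238.] 0.95 [ 0.677 -0.285  0.007]
brush_mid [420. 272.] 0.83 [0.706 0.272 0.018]
top [[-0.014, -0.991, 0.13, 0.403], [-1.0, 0.015, 0.007, 0.005], [-0.009, -0.13, -0.992, 1.184], [0.0, 0.0, 0.0, 1.0]]
collar_mid [189. 247.] 0.66 [0.45  0.305 0.051]
collar_mid [266. 284.] 0.66 [0.367 0.133 0.049]
collar_mid [250. 204.] 0.57 [0.549 0.171 0.03 ]
pointer_tip [246. 202.] 0.87 [0.55  0.177 0.05 ]
pointer_tip [264. 288.] 0.84 [0.357 0.137 0.05 ]
pointer_tip [188. 246.] 0.65 [0.453 0.307 0.052]
post_tip [337. 200.] 0.86 [ 0.55  -0.029  0.057]
wheel_center [338. 198.] 0.7 [ 0.557 -0.03   0.056]
jar_mid [460. 250.] 0.9 [ 0.435 -0.294  0.07 ]
bowl_mid [446. 136.] 0.58 [ 0.708 -0.292  0.008]
brush_mid [210. 150.] 0.96 [0.68  0.268 0.022]
```

```bash
python3 - <<'E'
import cv2
a=cv2.imread('pics/scene.png');b=cv2.imread('pics/top.png')
cv2.imwrite('pics/top2.png',cv2.resize(b[90:330,150:470],(800,600),interpolation=cv2.INTER_CUBIC))
E
```

```text
(no output)
```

View pics/scene.png

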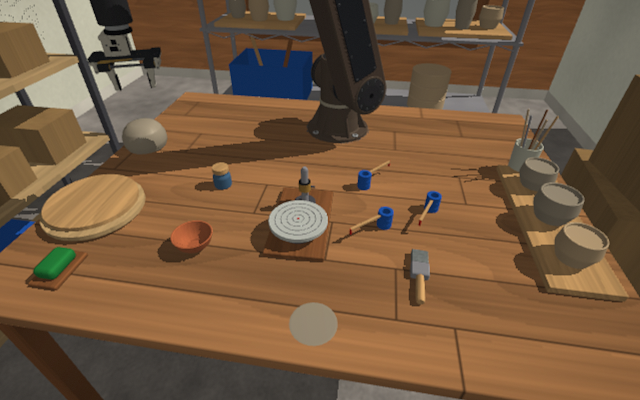

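View pics/top2.png

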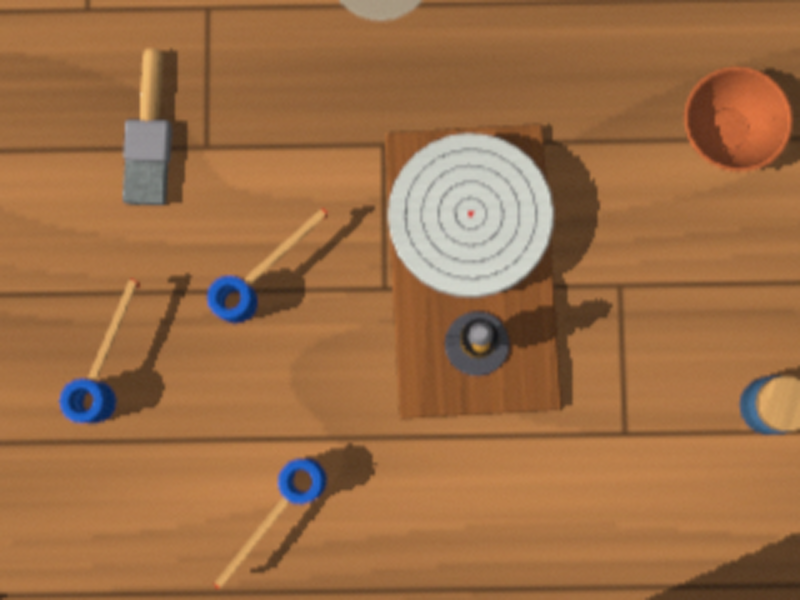

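The pictures show three collars. The leftmost (+y) is at top pixel (185,250), with its pointer tip at about (203,203). The post tip is at about (342,222) and the wheel dot at (338,175).

```bash
cat >> h.py <<'E'
def go(pos,yd,show=True):
    """normalised shift/turn to TCP pos with tool x down and jaw axis along +-yd"""
    s=r.get_state(); C=R.from_euler('xyz',s['eef_rot'],degrees=True)
    yd=np.r_[np.array(yd,float)[:2],0]; yd/=np.linalg.norm(yd); best=[]
    for sg in(1,-1):
        x=np.array([0,0,-1.]); y=sg*yd
        G=R.from_matrix(np.c_[x,y,np.cross(x,y)]); best.append((C.inv()*G).as_rotvec()/(np.pi/4))
    sh=C.inv().apply(np.array(pos)-s['tcp_pos'])/.15
    print('t',round(s['time_s'],2),'tcp',s['tcp_pos'].round(4),'j6',s['joints'][5].round(1),'F',s['contact_force'].round(1),'w',round(s['gripper_width'],4))
    print('shift',sh.round(3),'turnA',best[0].round(3),'turnB',best[1].round(3))
E
python3 - <<'E'
from h import *
p=r.capture('top')
c=pt(p,(184.8,250.4),.05); t=pt(p,(203.2,203.2),.043)
post=pt(p,(341.6,222),.134); w=pt(p,(338.4,175.2),.055)
print(c,t,np.linalg.norm((t-c)[:2]),post,w,np.linalg.norm((w-post)[:2]))
P=cloud(p); col=p['color'].astype(int); m=(col[...,2]>col[...,0]+60)&(P[...,1]>.2)&(P[...,2]>.04)&(P[...,2]<.07)&(abs(P[...,0]-.45)<.05)
q=P[m]; print(len(q),(q.min(0)+q.max(0))/2,q.mean(0))
m=(P[...,2]>.085)&(abs(P[...,0]-.44)<.06)&(abs(P[...,1]+.03)<.05);print(P[m].mean(0),P[m].max(0),m.sum())
C=R.from_euler('xyz',r.get_state()['eef_rot'],degrees=True).as_matrix();print(C.round(3))
d=(t-c);go((c[0],c[1],.2),(-d[1],d[0]))
E
```

```text
[0.44341928 0.31413708 0.05      ] [0.55026046 0.27621968 0.043     ] 0.11337004240938414 [ 0.49471232 -0.03485274  0.134     ] [ 0.60812045 -0.03266238  0.055     ] 0.11342928776359881
186 [0.44439262 0.3195719  0.04814583] [0.44447477 0.3185082  0.05053249]
[ 4.13227245e-01 -2.30362884e-04  1.05170167e+00] [0.4993291  0.00464558 1.18387469] 1192
[[ 0.    -0.404  0.915]
 [ 0.     0.915  0.404]
 [-1.    -0.     0.   ]]
t 0.85 tcp [ 0.2726 -0.6175  0.2223] j6 -16.5 F [ 0.4  0.1 -0.7] w 0.0878
shift [0.148 5.221 3.55 ] turnA [ 0.964  0.    -0.   ] turnB [-3.036  0.     0.   ]
```

Request:
send_rows:
  plan:
    - [[0, 0.25, 0.25], [0.19, 0, 0]]
    - [[0, 0.5, 0.5], [0.38, 0, 0]]
    - [[0, 0.75, 0.75], [0.57, 0, 0]]
    - [[0, 1, 1], [0.76, 0, 0]]
    - [[0, 1, 1], [0.95, 0, 0]]
  jaw: 0.6

```text
time_s: 1.35
tcp_pos: [0.35, -0.417, 0.2228]
eef_rot: [11.0, 89.9, -6.7]
contact_force: [0.2, -0.0, 0.6]
gripper_width: 0.0703
```

Request:
send_rows:
  plan:
    - [[0, 0.25, 0.1], [0, 0, 0]]
    - [[0, 0.5, 0.2], [0, 0, 0]]
    - [[0, 0.75, 0.3], [0, 0, 0]]
    - [[0, 1, 0.4], [0, 0, 0]]
    - [[0, 1, 0.4], [0, 0, 0]]

```text
time_s: 1.85
tcp_pos: [0.4554, -0.2896, 0.2231]
eef_rot: [13.7, 89.9, -3.8]
contact_force: [-0.7, -0.7, -0.5]
gripper_width: 0.07
```

Request:
send_rows:
  plan:
    - [[0, 0.25, 0], [0, 0, 0]]
    - [[0, 0.5, 0], [0, 0, 0]]
    - [[0, 0.75, 0], [0, 0, 0]]
    - [[0, 1, 0], [0, 0, 0]]
    - [[0, 1, 0], [0, 0, 0]]

```text
time_s: 2.35
tcp_pos: [0.5015, -0.1438, 0.2235]
eef_rot: [21.1, 89.8, 3.8]
contact_force: [0.1, -0.5, 0.7]
gripper_width: 0.0701
```

Request:
send_rows:
  plan:
    - [[0, 0.25, -0.08], [0, 0, 0]]
    - [[0, 0.5, -0.15], [0, 0, 0]]
    - [[0, 0.75, -0.22], [0, 0, 0]]
    - [[0, 1, -0.3], [0, 0, 0]]
    - [[0, 1, -0.3], [0, 0, 0]]

```text
time_s: 2.85
tcp_pos: [0.5034, 0.0154, 0.2238]
eef_rot: [27.8, 89.8, 10.7]
contact_force: [0.6, -0.0, -0.3]
gripper_width: 0.0698
```

```bash
python3 - <<'E'
from h import *
p=r.capture('wrist'); save(p,'w1.png'); print(p['pose'].round(3).tolist(),p['mtx'].round(1).tolist())
for t in('post_tip','wheel_center','collar_mid'):
    for d in r.find_in(p,t)[:3]: print(t,np.round(d['uv']),round(d['score'],2),pt(p,d['uv']).round(4))
go((.444,.316,.13),(.335,.942))
E
```

```text
[[0.296, 0.921, 0.253, 0.435], [0.955, -0.285, -0.077, 0.037], [0.001, 0.265, -0.964, 0.386], [0.0, 0.0, 0.0, 1.0]] [[357.6, 0.0, 320.3], [0.0, 357.6, 203.2], [0.0, 0.0, 1.0]]
post_tip [289. 204.] 0.55 [ 0.5239 -0.0255  0.0152]
wheel_center [288. 209.] 0.91 [ 0.5284 -0.0282  0.0152]
collar_mid [610.  37.] 0.97 [0.4561 0.3037 0.0357]
collar_mid [488. 166.] 0.94 [0.5361 0.1718 0.0501]
collar_mid [389.  10.] 0.72 [0.3785 0.1156 0.0494]
t 3.05 tcp [0.5031 0.0119 0.2235] j6 -131.2 F [-0.4  0.1  0.5] w 0.0698
shift [ 0.622  1.817 -0.983] turnA [ 0.049  0.004 -0.001] turnB [-3.951e+00  2.000e-03  6.000e-03]
```

View pics/w1.png

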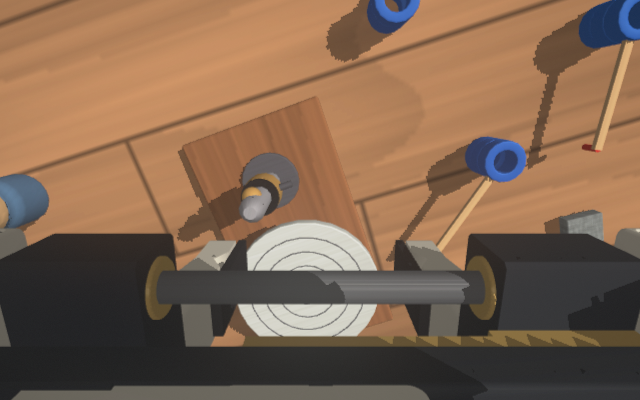

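Request:
send_rows:
  plan:
    - [[0, 0.22, -0.12], [0, 0, 0]]
    - [[0.05, 0.45, -0.24], [0.02, 0, 0]]
    - [[0.1, 0.68, -0.37], [0.04, 0, 0]]
    - [[0.1, 0.9, -0.49], [0.05, 0, 0]]
    - [[0.1, 0.9, -0.49], [0.05, 0, 0]]

```text
time_s: 3.55
tcp_pos: [0.4732, 0.1644, 0.2083]
eef_rot: [22.7, 89.8, 3.1]
contact_force: [-0.1, -0.4, -0.5]
gripper_width: 0.0701
```

Request:
send_rows:
  plan:
    - [[0, 0.22, -0.12], [0, 0, 0]]
    - [[0.05, 0.45, -0.24], [0, 0, 0]]
    - [[0.1, 0.65, -0.37], [0, 0, 0]]
    - [[0.1, 0.8, -0.49], [0, 0, 0]]
    - [[0.1, 0.8, -0.49], [0, 0, 0]]

```text
time_s: 4.05
tcp_pos: [0.4444, 0.3032, 0.1928]
eef_rot: [15.1, 89.8, -4.4]
contact_force: [-0.2, -0.1, -0.4]
gripper_width: 0.0699
```

```bash
python3 - <<'E'
from h import *
p=r.capture('wrist'); save(p,'w2.png')
for t in('pointer_tip','collar_mid'):
    for d in r.find_in(p,t)[:3]: print(t,np.round(d['uv']),round(d['score'],2),pt(p,d['uv']).round(4))
go((.444,.316,.13),(.335,.942))
E
```

```text
pointer_tip [243. 318.] 0.87 [0.5468 0.1837 0.0362]
pointer_tip [338. 187.] 0.77 [0.4557 0.3175 0.014 ]
pointer_tip [116. 166.] 0.59 [0.3659 0.1439 0.049 ]
collar_mid [116. 162.] 0.91 [0.3622 0.1426 0.0439]
collar_mid [243. 322.] 0.74 [0.5469 0.1858 0.0453]
collar_mid [335. 189.] 0.69 [0.4562 0.3148 0.0156]
t 4.2 tcp [0.4446 0.3009 0.1931] j6 -164.8 F [-0.  -0.5  0.5] w 0.0698
shift [ 0.421  0.093 -0.039] turnA [-0.001  0.004 -0.001] turnB [ 3.999e+00 -1.000e-03 -6.000e-03]
```

View pics/w2.png

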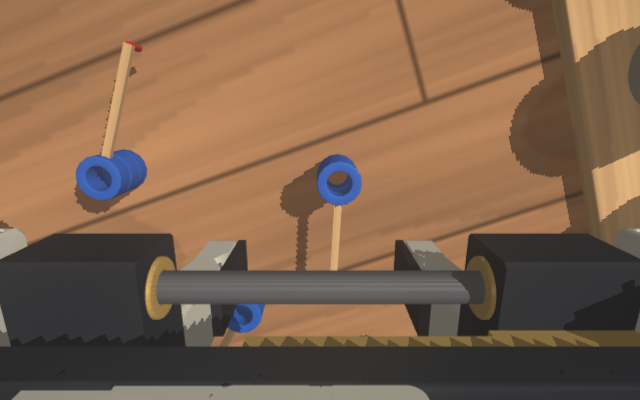

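The target collar's rim centre is at (339,180). Its pointer runs from (337,206) to (334,268), nearly straight between the fingers.

```bash
python3 - <<'E'
from h import *
p=r.capture('wrist'); P=cloud(p); c=p['color'].astype(int)
m=(c[...,2]>c[...,0]+50)&(P[...,2]>.046)&(P[...,2]<.056)
m[:, :250]=0; m[:,450:]=0
q=P[m][:,:2].astype(np.float32); cc,rad=cv2.minEnclosingCircle(q); print(m.sum(),cc,rad)
uv=np.argwhere(m)[:,::-1].astype(np.float32); print(cv2.minEnclosingCircle(uv))
print(pt(p,cv2.minEnclosingCircle(uv)[0],.05))
w=(c[...,0]>c[...,2]+40)&(P[...,2]>.036)&(P[...,2]<.055); w[:, :300]=0; w[:,380:]=0; w[:200]=0
q=P[w][:,:2].astype(np.float32); l=cv2.fitLine(q,cv2.DIST_HUBER,0,.01,.01).ravel(); print(w.sum(),l)
d=l[:2]*np.sign(l[0]); print('yaw',np.degrees(np.arctan2(d[1],d[0])), 'axis offset', np.cross(d,np.array(cc)-l[2:]))
go((*cc,.03),(-d[1],d[0]))
p2=r.capture('top')
E
```

```text
1300 (0.4925883412361145, 0.26158276200294495) 0.09573575854301453
((300.5, 245.5), 98.44043731689453)
[0.48823598 0.26632481 0.05      ]
523 [ 0.92531896 -0.37918964  0.4937127   0.30067536]
yaw -22.283497 axis offset -0.036599466866401364
t 4.25 tcp [0.4447 0.3008 0.1932] j6 -164.8 F [-0.3  0.4  0.6] w 0.0701
shift [ 1.089 -0.14   0.385] turnA [ 0.059  0.004 -0.001] turnB [-3.941e+00  2.000e-03  6.000e-03]<stdin>:10: DeprecationWarning: Arrays of 2-dimensional vectors are deprecated. Use arrays of 3-dimensional vectors instead. (deprecated in NumPy 2.0)
```

```bash
python3 - <<'E'
from h import *
p=r.capture('wrist'); P=cloud(p); c=p['color'].astype(int)
m=(c[...,2]>c[...,0]+50)&(P[...,2]>.044)&(P[...,2]<.056)
m[:, :290]=0; m[:,390:]=0; m[230:]=0
q=P[m][:,:2].astype(np.float32); cc,rad=cv2.minEnclosingCircle(q); print(m.sum(),cc,rad,P[m][:,2].mean())
w=(c[...,0]>c[...,2]+40)&(P[...,2]>.036)&(P[...,2]<.055); w[:, :320]=0; w[:,350:]=0; w[:206]=0; w[266:]=0
q=P[w][:,:2].astype(np.float32); l=cv2.fitLine(q,cv2.DIST_HUBER,0,.01,.01).ravel(); print(w.sum(),l)
d=l[:2]*np.sign(l[0]); e=np.array(cc)-l[2:]
print('yaw',np.degrees(np.arctan2(d[1],d[0])), 'axis offset', d[0]*e[1]-d[1]*e[0])
a=pt(p,(337,206),.0455);b=pt(p,(334,268),.0455); k=(b-a); print(pt(p,(339,180),.05),np.degrees(np.arctan2(k[1],k[0])))
go((*cc,.03),(-d[1],d[0]))
E
```

```text
1078 (0.44430169463157654, 0.3205394148826599) 0.019690178334712982 0.04977754839895459
473 [ 0.92571145 -0.37823048  0.49243963  0.30121014]
yaw -22.224115 axis offset -0.0003138980635801758
[0.44244498 0.31919758 0.05      ] -21.647866441074772
t 4.35 tcp [0.4447 0.3009 0.1934] j6 -164.8 F [ 0.1 -0.1  0.1] w 0.0701
shift [ 1.089  0.121 -0.05 ] turnA [ 0.057  0.004 -0.002] turnB [-3.943e+00  3.000e-03  6.000e-03]
```

Request:
send_rows:
  plan:
    - [[0, 0.12, -0.05], [0.057, 0, 0]]
    - [[0.15, 0.12, -0.05], [0.057, 0, 0]]
    - [[0.35, 0.12, -0.05], [0.057, 0, 0]]
    - [[0.6, 0.12, -0.05], [0.057, 0, 0]]
    - [[0.7, 0.12, -0.05], [0.057, 0, 0]]

```text
time_s: 4.85
tcp_pos: [0.4432, 0.318, 0.0855]
eef_rot: [-50.9, 89.9, -73.3]
contact_force: [0.3, 0.1, -0.5]
gripper_width: 0.0705
```

```bash
python3 -c "
from h import *
y=np.radians(-22); go((.4443,.3205,.030),(-np.sin(y),np.cos(y)))"
```

```text
t 4.85 tcp [0.4432 0.318  0.0855] j6 -168.7 F [ 0.3  0.1 -0.5] w 0.0705
shift [0.37  0.019 0.   ] turnA [-0.007  0.002  0.002] turnB [ 3.993e+00  4.000e-03 -3.000e-03]
```

Request:
send_rows:
  plan:
    - [[0.1, 0.02, 0], [0, 0, 0]]
    - [[0.2, 0.02, 0], [0, 0, 0]]
    - [[0.3, 0.02, 0], [0, 0, 0]]
    - [[0.37, 0.02, 0], [0, 0, 0]]
    - [[0.37, 0.02, 0], [0, 0, 0]]

```text
time_s: 5.35
tcp_pos: [0.4441, 0.3194, 0.0288]
eef_rot: [-76.7, 89.8, -99.0]
contact_force: [0.1, 0.3, 1.0]
gripper_width: 0.0697
```

Request:
send_rows:
  plan:
    - [[0, 0, 0], [0, 0, 0]]
    - [[0, 0, 0], [0, 0, 0]]
    - [[0, 0, 0], [0, 0, 0]]
    - [[0, 0, 0], [0, 0, 0]]
    - [[0, 0, 0], [0, 0, 0]]
  jaw: -0.4
  force: 45

```text
time_s: 5.85
tcp_pos: [0.4443, 0.3198, 0.0294]
eef_rot: [-68.2, 89.8, -90.5]
contact_force: [0.2, 0.4, 3.1]
gripper_width: 0.0398
```

```bash
python3 -c "
from h import *
y=np.radians(-22); go((.4443,.3205,.030),(-np.sin(y),np.cos(y)))"
```

```text
t 5.85 tcp [0.4443 0.3198 0.0294] j6 -168.8 F [0.2 0.4 3.1] w 0.0398
shift [-0.004  0.004 -0.002] turnA [-0.008  0.002  0.004] turnB [ 3.992e+00  6.000e-03 -3.000e-03]
```

Request:
send_rows:
  plan:
    - [[-0.1, 0, 0], [0, 0, 0]]
    - [[-0.35, 0, 0], [0, 0, 0]]
    - [[-0.65, 0, 0], [0, 0, 0]]
    - [[-0.95, 0, 0], [0, 0, 0]]
    - [[-1, 0, 0], [0, 0, 0]]

```text
time_s: 6.35
tcp_pos: [0.4463, 0.3224, 0.1852]
eef_rot: [49.4, 89.6, 27.1]
contact_force: [0.7, 0.4, -1.7]
gripper_width: 0.0393
```

Request:
send_rows:
  plan:
    - [[-0.1, -0.15, 0.1], [0, 0, 0]]
    - [[-0.2, -0.35, 0.3], [0, 0, 0]]
    - [[-0.3, -0.6, 0.5], [0, 0, 0]]
    - [[-0.4, -0.85, 0.75], [0, 0, 0]]
    - [[-0.45, -0.94, 0.79], [0, 0, 0]]

```text
time_s: 6.85
tcp_pos: [0.5026, 0.1439, 0.253]
eef_rot: [47.6, 89.6, 25.2]
contact_force: [-0.5, 0.7, -1.4]
gripper_width: 0.0393
```

Request:
send_rows:
  plan:
    - [[0, -0.2, 0.2], [-0.1, 0, 0]]
    - [[0, -0.4, 0.4], [-0.2, 0, 0]]
    - [[0, -0.65, 0.6], [-0.3, 0, 0]]
    - [[0, -0.85, 0.75], [-0.4, 0, 0]]
    - [[0, -0.94, 0.79], [-0.49, 0, 0]]

```text
time_s: 7.35
tcp_pos: [0.5585, -0.0345, 0.2516]
eef_rot: [28.2, 89.7, 27.9]
contact_force: [-0.8, 0.2, -2.1]
gripper_width: 0.0398
```

```bash
python3 - <<'E'
from h import *
go((.495,-.035,.22),(0,1))
p=r.capture('wrist'); save(p,'w3.png'); np.savez('w3.npz',**p)
for t in('post_tip','wheel_center'):
    for d in r.find_in(p,t)[:3]: print(t,np.round(d['uv']),round(d['score'],2),pt(p,d['uv']).round(4))
E
```

```text
t 7.35 tcp [ 0.5585 -0.0345  0.2516] j6 -106.8 F [-0.8  0.2 -2.1] w 0.0398
shift [ 0.209 -0.006 -0.424] turnA [-0.007  0.006 -0.003] turnB [ 3.993 -0.005 -0.009]
post_tip [322. 133.] 0.91 [ 0.5172 -0.0314  0.0209]
wheel_center [319. 135.] 0.71 [ 0.5186 -0.0352  0.0212]
```

View pics/w3.png

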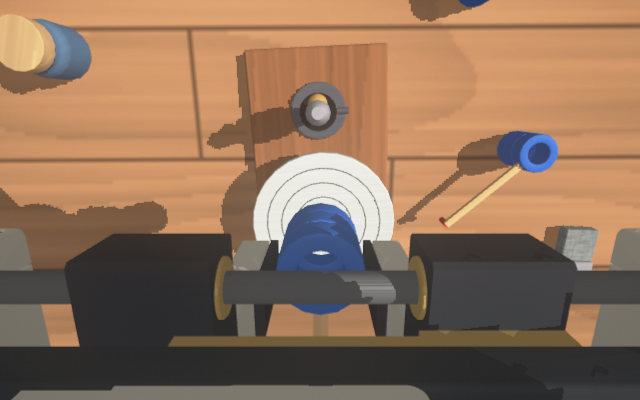

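The post top is at about (318,112) and the wheel is partly hidden behind the held collar. I'll fit both, plus the collar, in this one picture.

```bash
python3 - <<'E'
from h import *
from scipy.optimize import least_squares
p=dict(np.load('w3.npz')); P=cloud(p); c=p['color'].astype(int)
box=np.zeros((400,640),bool); box[80:150,280:360]=1
def circ(q,rad=None):
    f=lambda s:np.hypot(q[:,0]-s[0],q[:,1]-s[1])-(s[2] if rad is None else rad)
    x0=np.r_[q.mean(0),.03]; o=least_squares(f,x0,loss='soft_l1',f_scale=.001); return o.x,np.abs(o.fun).mean()
m=box&(P[...,2]>.126); q=P[m]; print('post',m.sum(),q.mean(0),q.min(0),q.max(0))
m2=m&(P[...,2]>.132); uv=np.argwhere(m2)[:,::-1].mean(0); print(m2.sum(),uv,pt(p,uv,.134),P[m2].mean(0))
m=(P[...,2]>.052)&(P[...,2]<.06)&(c.min(-1)>120); m[:150]=0;m[235:]=0;m[:,:240]=0;m[:,400:]=0
# outer rim: leftmost/rightmost in each row and top in each column
E=np.concatenate([[P[v,np.flatnonzero(m[v])[[0,-1]]] for v in range(153,233) if m[v].sum()>3]]).reshape(-1,3)
print('wheel',m.sum(),P[m][:,2].mean(),circ(E[:,:2]),circ(E[:,:2],.075))
m=(c[...,2]>c[...,0]+40)&(P[...,2]>.2); m[:,:250]=0;m[:,400:]=0
q=P[m]; print('collar',m.sum(),q[:,2].min(),q[:,2].max())
t=q[q[:,2]>q[:,2].max()-.004]; print(t.min(0),t.max(0),circ(t[:,:2]))
s=q; print(s.min(0),s.max(0))
# pointer
w=(c[...,0]>c[...,2]+40)&(P[...,2]>.24); w[:300]=0; w[:,:300]=0;w[:,345:]=0
print(w.sum(),P[w].mean(0) if w.any() else 0)
# stand edges yaw
m=(P[...,2]<.022)&(P[...,2]>.01)&(c[...,0]<150); m[:40]=0;m[165:]=0;m[:,:230]=0;m[:,400:]=0
for k,(a) in (('L',0),('R',-1)):
    pass
e=np.array([P[v,np.flatnonzero(m[v]&(np.arange(640)>300))[-1]] for v in range(60,150)])
l=cv2.fitLine(e[:,:2].astype(np.float32),cv2.DIST_HUBER,0,.01,.01).ravel(); print('stand edge',l,np.degrees(np.arctan2(l[1],l[0])))
E
```

```text
post 520 [ 0.49296554 -0.03538367  0.14468606] [ 0.48374832 -0.04464345  0.1261158 ] [ 0.50263808 -0.02590798  0.41391042]
244 [318.63114754 112.98360656] [ 0.49332225 -0.03475469  0.134     ] [ 0.49290301 -0.03532993  0.16250962]
wheel 7761 0.055127866126670456 (array([ 0.60738812, -0.03083489,  0.07368937]), np.float64(0.0002640552485642028)) (array([ 0.60928469, -0.03087953,  0.03      ]), np.float64(0.0006703395137559966))
collar 4902 0.2232744737333427 0.4139104177813759
[ 0.48735469 -0.03392485  0.41391042] [ 0.48735469 -0.03392485  0.41391042] (array([ 0.50054779, -0.04711794,  0.01865785]), np.float64(1.347985785493666e-09))
[ 0.48735469 -0.05355265  0.22327447] [ 0.5780764  -0.0150513   0.41391042]
772 [ 0.55525571 -0.03391605  0.31698792]Traceback (most recent call last):
  File "<stdin>", line 25, in <module>
IndexError: index -1 is out of bounds for axis 0 with size 0
```

```bash
cat >> h.py <<'E'
def gop(x,y,z,yaw):
    a=np.radians(yaw); go((x,y,z),(-np.sin(a),np.cos(a)))
E
python3 -c "
from h import *
gop(.4932,-.0351,.178,2)"
```

```text
t 7.5 tcp [ 0.558  -0.0325  0.2519] j6 -107.2 F [-0.2 -0.4 -0.4] w 0.04
shift [ 0.491 -0.023 -0.434] turnA [-0.056  0.006 -0.004] turnB [ 3.944 -0.006 -0.01 ]
```

Request:
send_rows:
  plan:
    - [[0, -0.02, -0.15], [-0.02, 0.006, 0]]
    - [[0, -0.02, -0.3], [-0.04, 0.006, 0]]
    - [[0.1, -0.02, -0.43], [-0.056, 0.006, 0]]
    - [[0.25, -0.02, -0.43], [-0.056, 0.006, 0]]
    - [[0.3, -0.02, -0.43], [-0.056, 0.006, 0]]

```text
time_s: 8.0
tcp_pos: [0.4921, -0.0339, 0.205]
eef_rot: [119.3, 89.8, 121.3]
contact_force: [1.1, 0.4, -0.8]
gripper_width: 0.0398
```

Request:
send_rows:
  plan:
    - [[0.03, 0, 0], [0, 0, 0]]
    - [[0.07, 0, 0], [0, 0, 0]]
    - [[0.11, 0, 0], [0, 0, 0]]
    - [[0.15, 0, 0], [0, 0, 0]]
    - [[0.15, 0, 0], [0, 0, 0]]

```text
time_s: 8.5
tcp_pos: [0.4917, -0.0339, 0.1817]
eef_rot: [135.3, 89.8, 137.3]
contact_force: [-0.2, 1.0, -0.6]
gripper_width: 0.0397
```

```bash
python3 - <<'E'
from h import *
gop(.4932,-.0351,.165,2)
for n in('wrist','scene'):
    p=r.capture(n); np.savez(n+'4.npz',**p)
    if n=='wrist': save(p,'w4.png')
    else: cv2.imwrite('pics/s4.png',cv2.resize(p['color'][120:280,220:420,::-1],(800,640))[:600])
E
```

```text
t 8.5 tcp [ 0.4917 -0.0339  0.1817] j6 -106.7 F [-0.2  1.  -0.6] w 0.0397
shift [ 0.111 -0.008  0.01 ] turnA [-0.001 -0.004 -0.004] turnB [ 3.999 -0.006  0.006]
```

View pics/s4.png

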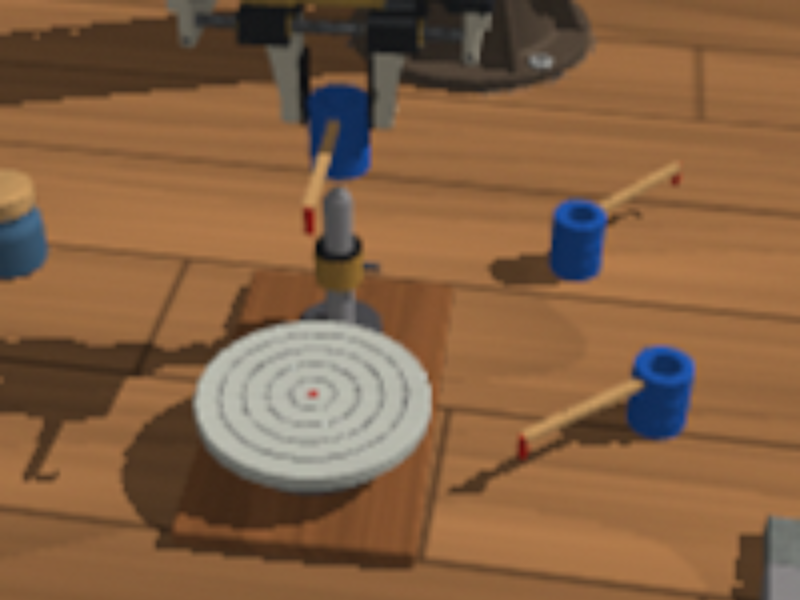

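The held collar (underside at about (341,175)) is centred above the post tip (340,192), and the red tip (309,222) lines up with the wheel dot (313,393). I'll lower it in small steps.

Request:
send_rows:
  plan:
    - [[0.02, -0.008, 0.01], [0, 0, 0]]
    - [[0.05, -0.008, 0.01], [0, 0, 0]]
    - [[0.08, -0.008, 0.01], [0, 0, 0]]
    - [[0.1, -0.008, 0.01], [0, 0, 0]]
    - [[0.12, -0.008, 0.01], [0, 0, 0]]

```text
time_s: 9.1
tcp_pos: [0.4935, -0.0351, 0.1641]
eef_rot: [127.3, 89.8, 129.3]
contact_force: [-0.2, 0.5, -1.6]
gripper_width: 0.0395
```

Request:
send_rows:
  plan:
    - [[0.01, 0, 0], [0, 0, 0]]
    - [[0.02, 0, 0], [0, 0, 0]]
    - [[0.03, 0, 0], [0, 0, 0]]
    - [[0.04, 0, 0], [0, 0, 0]]
    - [[0.05, 0, 0], [0, 0, 0]]

```text
time_s: 9.6
tcp_pos: [0.4936, -0.0351, 0.1566]
eef_rot: [125.0, 89.8, 127.0]
contact_force: [-0.8, 0.5, -2.2]
gripper_width: 0.0392
```

```bash
python3 -c "
from h import *
gop(.4932,-.0351,.150,2);print(r.get_state()['moment'].round(3))"
```

```text
t 9.6 tcp [ 0.4936 -0.0351  0.1566] j6 -106.5 F [-0.8  0.5 -2.2] w 0.0392
shift [ 0.044 -0.    -0.002] turnA [-0.001 -0.003 -0.004] turnB [ 3.999 -0.006  0.004]
[-0.028 -0.024  0.011]
```

Request:
send_rows:
  plan:
    - [[0.01, 0, 0], [0, 0, 0]]
    - [[0.02, 0, 0], [0, 0, 0]]
    - [[0.03, 0, 0], [0, 0, 0]]
    - [[0.04, 0, 0], [0, 0, 0]]
    - [[0.05, 0, 0], [0, 0, 0]]

```text
time_s: 10.1
tcp_pos: [0.4935, -0.0351, 0.1489]
eef_rot: [129.1, 89.8, 131.0]
contact_force: [-0.5, -1.1, -0.6]
gripper_width: 0.04
```

Request:
send_rows:
  plan:
    - [[0.005, 0, 0], [0, 0, 0]]
    - [[0.01, 0, 0], [0, 0, 0]]
    - [[0.015, 0, 0], [0, 0, 0]]
    - [[0.02, 0, 0], [0, 0, 0]]
    - [[0.025, 0, 0], [0, 0, 0]]

```text
time_s: 10.6
tcp_pos: [0.4934, -0.0352, 0.1456]
eef_rot: [131.0, 89.8, 132.9]
contact_force: [-3.1, -0.2, 6.2]
gripper_width: 0.0392
```

```bash
python3 -c "
from h import *
gop(.4932,-.0351,.140,2);print(r.get_state()['moment'].round(3))"
```

```text
t 10.6 tcp [ 0.4934 -0.0352  0.1456] j6 -106.5 F [-3.1 -0.2  6.2] w 0.0392
shift [ 0.037  0.001 -0.002] turnA [-0.    -0.003 -0.003] turnB [ 4.    -0.005  0.004]
[-0.256  1.589 -0.006]
```

Request:
send_rows:
  plan:
    - [[0.005, 0, 0], [0, 0, 0]]
    - [[0.01, 0, 0], [0, 0, 0]]
    - [[0.015, 0, 0], [0, 0, 0]]
    - [[0.02, 0, 0], [0, 0, 0]]
    - [[0.025, 0, 0], [0, 0, 0]]

```text
time_s: 11.1
tcp_pos: [0.4925, -0.0357, 0.1423]
eef_rot: [154.8, 89.8, 156.8]
contact_force: [-4.9, -2.0, 8.2]
gripper_width: 0.0393
```

Request:
send_rows:
  plan:
    - [[0.005, 0, 0], [0, 0, 0]]
    - [[0.01, 0, 0], [0, 0, 0]]
    - [[0.015, 0, 0], [0, 0, 0]]
    - [[0.02, 0, 0], [0, 0, 0]]
    - [[0.025, 0, 0], [0, 0, 0]]

```text
time_s: 11.6
tcp_pos: [0.4922, -0.0359, 0.1385]
eef_rot: [160.0, 89.7, 162.0]
contact_force: [-3.8, -1.0, 4.0]
gripper_width: 0.0396
```

```bash
python3 - <<'E'
from h import *
gop(.4932,-.0351,.13,2);print(r.get_state()['moment'].round(3))
p=r.capture('wrist'); P=cloud(p); c=p['color'].astype(int)
m=(c[...,2]>c[...,0]+40)&(P[...,2]>.12)&(P[...,2]<.2); m[:,:240]=0;m[:,410:]=0;m[270:]=0
print(m.sum(),np.percentile(P[m][:,2],[50,90,97]))
p=r.capture('scene'); cv2.imwrite('pics/s5.png',cv2.resize(p['color'][120:260,240:400,::-1],(640,560),interpolation=cv2.INTER_CUBIC))
E
```

```text
t 11.6 tcp [ 0.4922 -0.0359  0.1385] j6 -106.5 F [-3.8 -1.   4. ] w 0.0396
shift [0.056 0.005 0.007] turnA [-0.    -0.006 -0.002] turnB [ 4.e+00 -3.e-03  9.e-03]
[-0.568  1.402 -0.017]
3974 [0.15643971 0.15979038 0.16020286]
```

View pics/s5.png

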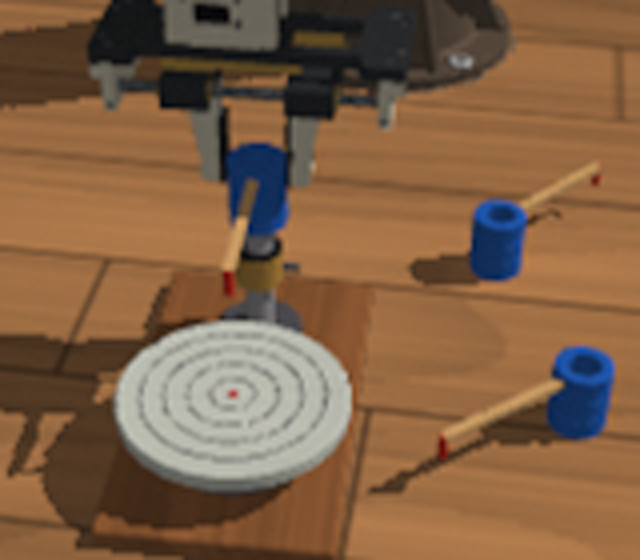

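The collar is on the post (its top is at z=0.160, so no slip), and the ball is pressed in. I'll keep pressing down.

Request:
send_rows:
  plan:
    - [[0.005, 0.002, 0], [0, 0, 0]]
    - [[0.01, 0.002, 0], [0, 0, 0]]
    - [[0.015, 0.004, 0], [0, 0, 0]]
    - [[0.02, 0.005, 0], [0, 0, 0]]
    - [[0.027, 0.005, 0], [0, 0, 0]]

```text
time_s: 12.2
tcp_pos: [0.4921, -0.0355, 0.1343]
eef_rot: [169.4, 89.7, 171.4]
contact_force: [-2.6, -5.2, 4.1]
gripper_width: 0.0395
```

Request:
send_rows:
  plan:
    - [[0.005, 0, 0], [0, 0, 0]]
    - [[0.01, 0, 0], [0, 0, 0]]
    - [[0.015, 0, 0], [0, 0, 0]]
    - [[0.02, 0, 0], [0, 0, 0]]
    - [[0.027, 0, 0], [0, 0, 0]]

```text
time_s: 12.7
tcp_pos: [0.492, -0.0356, 0.1302]
eef_rot: [170.7, 89.7, 172.7]
contact_force: [-2.6, -4.4, 4.3]
gripper_width: 0.0396
```

```bash
python3 -c "
from h import *
gop(.4932,-.0351,.117,2);print(r.get_state()['moment'].round(3))"
```

```text
t 12.7 tcp [ 0.492  -0.0356  0.1302] j6 -106.6 F [-2.6 -4.4  4.3] w 0.0396
shift [0.088 0.003 0.008] turnA [-0.    -0.006 -0.001] turnB [ 4.e+00 -2.e-03  9.e-03]
[-1.636  1.124  0.015]
```

Request:
send_rows:
  plan:
    - [[0.005, -0.005, 0], [0, 0, 0]]
    - [[0.01, -0.005, 0], [0, 0, 0]]
    - [[0.015, -0.005, 0], [0, 0, 0]]
    - [[0.018, -0.005, 0], [0, 0, 0]]
    - [[0.02, -0.005, 0], [0, 0, 0]]

```text
time_s: 13.2
tcp_pos: [0.492, -0.0361, 0.1271]
eef_rot: [167.2, 89.7, 169.2]
contact_force: [-4.2, 1.0, 3.3]
gripper_width: 0.0396
```

Request:
send_rows:
  plan:
    - [[0.004, 0, 0], [0, 0, 0]]
    - [[0.008, 0, 0], [0, 0, 0]]
    - [[0.012, 0, 0], [0, 0, 0]]
    - [[0.016, 0, 0], [0, 0, 0]]
    - [[0.02, 0, 0], [0, 0, 0]]

```text
time_s: 13.7
tcp_pos: [0.4919, -0.0361, 0.1239]
eef_rot: [167.1, 89.7, 169.1]
contact_force: [-3.4, -0.7, -0.3]
gripper_width: 0.0397
```

```bash
python3 -c "
from h import *
gop(.4932,-.0351,.117,2);print(r.get_state()['moment'].round(3))"
```

```text
t 13.7 tcp [ 0.4919 -0.0361  0.1239] j6 -106.5 F [-3.4 -0.7 -0.3] w 0.0397
shift [0.046 0.007 0.009] turnA [-0.    -0.006 -0.001] turnB [ 4.e+00 -2.e-03  1.e-02]
[-0.06   1.15   0.026]
```

Request:
send_rows:
  plan:
    - [[0.003, 0, 0], [0, 0, 0]]
    - [[0.006, 0, 0], [0, 0, 0]]
    - [[0.009, 0, 0], [0, 0, 0]]
    - [[0.012, 0, 0], [0, 0, 0]]
    - [[0.015, 0, 0], [0, 0, 0]]

```text
time_s: 14.2
tcp_pos: [0.4918, -0.0361, 0.1214]
eef_rot: [167.2, 89.7, 169.1]
contact_force: [-2.0, -0.0, -2.7]
gripper_width: 0.0395
```

Request:
send_rows:
  plan:
    - [[0.003, 0, 0], [0, 0, 0]]
    - [[0.005, 0, 0], [0, 0, 0]]
    - [[0.008, 0, 0], [0, 0, 0]]
    - [[0.01, 0, 0], [0, 0, 0]]
    - [[0.01, 0, 0], [0, 0, 0]]

```text
time_s: 14.7
tcp_pos: [0.4919, -0.036, 0.1198]
eef_rot: [165.8, 89.7, 167.8]
contact_force: [-0.4, 0.3, -5.6]
gripper_width: 0.0394
```

Request:
send_rows:
  plan:
    - [[0.003, 0, 0], [0, 0, 0]]
    - [[0.005, 0, 0], [0, 0, 0]]
    - [[0.007, 0, 0], [0, 0, 0]]
    - [[0.008, 0, 0], [0, 0, 0]]
    - [[0.008, 0, 0], [0, 0, 0]]

```text
time_s: 15.2
tcp_pos: [0.4921, -0.036, 0.1188]
eef_rot: [164.4, 89.7, 166.3]
contact_force: [0.3, -0.5, -1.8]
gripper_width: 0.0394
```

Request:
send_rows:
  plan:
    - [[0.003, 0, 0], [0, 0, 0]]
    - [[0.005, 0, 0], [0, 0, 0]]
    - [[0.007, 0, 0], [0, 0, 0]]
    - [[0.008, 0, 0], [0, 0, 0]]
    - [[0.008, 0, 0], [0, 0, 0]]

```text
time_s: 15.7
tcp_pos: [0.4925, -0.036, 0.1179]
eef_rot: [161.3, 89.8, 163.2]
contact_force: [-1.6, -0.7, 2.7]
gripper_width: 0.0397
```

Request:
send_rows:
  plan:
    - [[0.004, 0, 0], [0, 0, 0]]
    - [[0.007, 0, 0], [0, 0, 0]]
    - [[0.01, 0, 0], [0, 0, 0]]
    - [[0.01, 0, 0], [0, 0, 0]]
    - [[0.01, 0, 0], [0, 0, 0]]

```text
time_s: 16.2
tcp_pos: [0.4933, -0.036, 0.1178]
eef_rot: [152.9, 89.9, 154.9]
contact_force: [-4.5, 0.7, 11.8]
gripper_width: 0.0396
```

```bash
python3 - <<'E'
from h import *
gop(.4932,-.0351,.117,2);print(r.get_state()['moment'].round(3))
p=r.capture('wrist'); P=cloud(p); c=p['color'].astype(int)
m=(c[...,2]>c[...,0]+40)&(P[...,2]>.12)&(P[...,2]<.2); m[:,:240]=0;m[:,410:]=0;m[270:]=0
print(m.sum(),np.percentile(P[m][:,2],[50,90,97]))
p=r.capture('scene'); cv2.imwrite('pics/s6.png',cv2.resize(p['color'][120:260,240:400,::-1],(640,560),interpolation=cv2.INTER_CUBIC))
E
```

```text
t 16.2 tcp [ 0.4933 -0.036   0.1178] j6 -106.5 F [-4.5  0.7 11.8] w 0.0396
shift [ 0.006  0.006 -0.   ] turnA [ 0.001 -0.002 -0.001] turnB [-3.999e+00  2.000e-03 -4.000e-03]
[ 0.061  1.388 -0.063]
2787 [0.13808641 0.13922185 0.13964463]
```

View pics/s6.png

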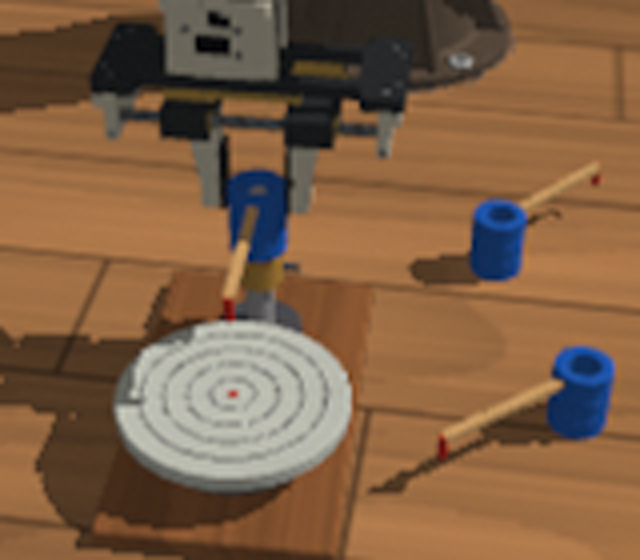

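The collar sits on the brass bush. The sequence was ball, then a −5.6 N pull, then a firm stop at 11.8 N. Next I'll ease the press, hold, and check the tip against the dot.

Request:
send_rows:
  plan:
    - [[0, 0, 0], [0, 0, 0]]
    - [[0, 0, 0], [0, 0, 0]]
    - [[0, 0, 0], [0, 0, 0]]
    - [[0, 0, 0], [0, 0, 0]]
    - [[0, 0, 0], [0, 0, 0]]

```text
time_s: 16.8
tcp_pos: [0.4933, -0.036, 0.1179]
eef_rot: [153.1, 89.9, 155.1]
contact_force: [-2.4, 1.1, 5.4]
gripper_width: 0.0396
```

Request:
send_rows:
  plan:
    - [[0, 0, 0], [0, 0, 0]]
    - [[0, 0, 0], [0, 0, 0]]
    - [[0, 0, 0], [0, 0, 0]]
    - [[0, 0, 0], [0, 0, 0]]
    - [[0, 0, 0], [0, 0, 0]]

```text
time_s: 17.3
tcp_pos: [0.4932, -0.036, 0.1179]
eef_rot: [156.3, 89.9, 158.4]
contact_force: [-1.8, -0.4, 4.4]
gripper_width: 0.0397
```

```bash
python3 - <<'E'
from h import *
gop(.4932,-.0351,.117,2)
p=r.capture('scene'); c=p['color'].astype(int); red=(c[...,0]>c[...,1]+60)&(c[...,0]>c[...,2]+60)
box=np.zeros_like(red); box[185:225,285:312]=1; P=cloud(p)
n,l,s,ce=cv2.connectedComponentsWithStats((red&box&(c[...,1]<90)).astype(np.uint8))
for i in range(1,n): print(s[i],ce[i],np.median(P[l==i],0).round(4), pt(p,ce[i],.055).round(4), pt(p,(ce[i][0],s[i][1]+s[i][3]-.5),.1154).round(4), pt(p,ce[i],.1225).round(4))
E
```

```text
t 17.3 tcp [ 0.4932 -0.036   0.1179] j6 -106.5 F [-1.8 -0.4  4.4] w 0.0397
shift [0.006 0.006 0.   ] turnA [ 0.001 -0.003 -0.001] turnB [-3.999e+00  2.000e-03 -4.000e-03]
[296 195   3   5  14] [297.07142857 196.85714286] [ 0.6132 -0.0295  0.125 ] [ 0.5258 -0.0496  0.055 ] [ 0.6108 -0.0304  0.1154] [ 0.6095 -0.0304  0.1225]
[298 218   1   1   1] [298. 218.] [ 0.608  -0.0304  0.0531] [ 0.6101 -0.0299  0.055 ] [ 0.6783 -0.0144  0.1154] [ 0.6845 -0.0129  0.1225]
```

The tip and dot agree to within about 1 mm, and the collar has been held home for more than a second. Now I'll release and retreat straight up.

Request:
send_rows:
  plan:
    - [[0, 0, 0], [0, 0, 0]]
    - [[0, 0, 0], [0, 0, 0]]
    - [[0, 0, 0], [0, 0, 0]]
    - [[0, 0, 0], [0, 0, 0]]
    - [[0, 0, 0], [0, 0, 0]]
  jaw: 0.6

```text
time_s: 17.85
tcp_pos: [0.4933, -0.036, 0.1178]
eef_rot: [156.2, 89.9, 158.2]
contact_force: [0.1, -0.7, -0.1]
gripper_width: 0.0691
```

Request:
send_rows:
  plan:
    - [[-0.05, 0, 0], [0, 0, 0]]
    - [[-0.15, 0, 0], [0, 0, 0]]
    - [[-0.3, 0, 0], [0, 0, 0]]
    - [[-0.45, 0, 0], [0, 0, 0]]
    - [[-0.6, 0, 0], [0, 0, 0]]

```text
time_s: 18.35
tcp_pos: [0.4934, -0.0361, 0.2094]
eef_rot: [149.7, 89.9, 151.8]
contact_force: [0.5, 0.4, 0.1]
gripper_width: 0.0701
```

Request:
send_rows:
  plan:
    - [[-0.1, 0, 0], [0, 0, 0]]
    - [[-0.2, 0, -0.1], [0, 0, 0]]
    - [[-0.3, 0, -0.3], [0, 0, 0]]
    - [[-0.3, 0, -0.4], [0, 0, 0]]
    - [[-0.3, 0, -0.4], [0, 0, 0]]

```text
time_s: 18.85
tcp_pos: [0.4322, -0.0384, 0.2553]
eef_rot: [73.2, 89.9, 75.2]
contact_force: [1.6, -1.1, 0.5]
gripper_width: 0.0705
```

```bash
python3 - <<'E'
from h import *
gop(.4932,-.0351,.117,2)
p=r.capture('scene'); c=p['color'].astype(int); red=(c[...,0]>c[...,1]+60)&(c[...,0]>c[...,2]+60)
box=np.zeros_like(red); box[185:225,285:312]=1; P=cloud(p)
n,l,s,ce=cv2.connectedComponentsWithStats((red&box&(c[...,1]<90)).astype(np.uint8))
for i in range(1,n): print(s[i],ce[i], pt(p,ce[i],.055).round(4), pt(p,(ce[i][0],s[i][1]+s[i][3]-.5),.1154).round(4))
m=(c[...,2]>c[...,0]+50)&(abs(P[...,1]+.035)<.03)&(abs(P[...,0]-.493)<.03); print('collar z',np.percentile(P[m][:,2],[3,97]))
for t in('jar_mid','bowl_mid','brush_mid'):
    d=r.find_in(p,t)[0]; print(t,np.round(d['uv']))
cv2.imwrite('pics/s7.png',cv2.resize(p['color'][100:260,180:440,::-1],(780,480),interpolation=cv2.INTER_CUBIC))
E
```

```text
t 18.85 tcp [ 0.4322 -0.0384  0.2553] j6 -109.0 F [ 1.6 -1.1  0.5] w 0.0705
shift [0.922 0.005 0.406] turnA [ 0.001  0.001 -0.003] turnB [-3.999e+00  4.000e-03  1.000e-03]
[296 194   3   6  17] [296.94117647 196.64705882] [ 0.5249 -0.0502  0.055 ] [ 0.6109 -0.0307  0.1154]
[298 218   1   1   1] [298. 218.] [ 0.6101 -0.0299  0.055 ] [ 0.6783 -0.0144  0.1154]
collar z [0.09428275 0.13808854]
jar_mid [220. 178.]
bowl_mid [194. 239.]
brush_mid [421. 274.]
```

View pics/s7.png

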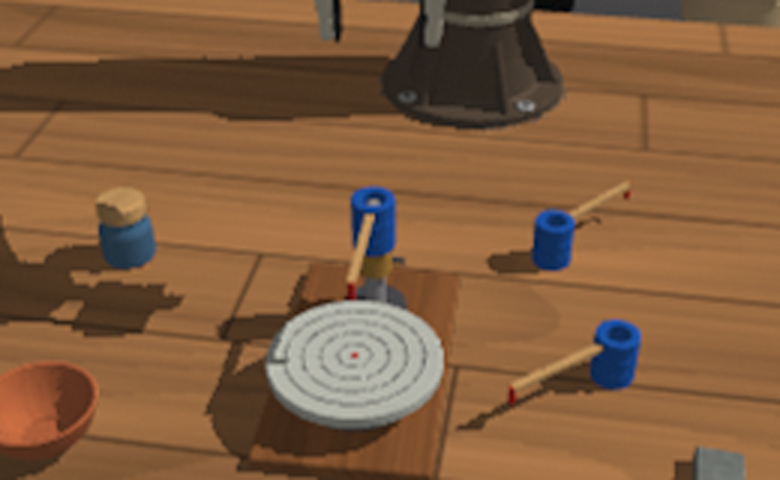

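The collar (373,220) rests on the brass bush, and its red tip (351,290) is above the wheel dot (354,355). The gripper is clear and the bystanders haven't moved.

```bash
python3 -c "
from plant import r
print(r.close_job())"
```

```text
the job is handed in; nothing more can be done
None
```

The blue collar that started farthest to the robot's left is now home on the brass stop, with its red tip over the wheel's centre. I handed the job in at about 19 s.

- **Press:** I felt the ball at about 8 N, then a downward pull of about 5.6 N as it clicked in. It came to a firm stop with the underside about 88 mm above the bench, and the highest reading there was 11.8 N. I eased the press to about 4 N and held the collar home for about 1 s before letting go and moving straight up.
- **Last checks:** After release, the collar's top measured z ≈ 0.138 m, the same as when it was held home. The tip measured about 1 mm from the wheel's red dot. The jar, bowl and brush were within 2 pixels of where they started, and the gripper was clear with no contact force.
- **Limits of the checks:** I judged the click from force and height only, and did not read the ball's position directly. My first two fits of the collar and its pointer were off because a second collar got into one and the other misread; I redid the first before grasping. No final check failed.

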